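Hold sprung tweezers at their gauge marks

ROBOT

A 6-joint arm with a two-finger parallel gripper is mounted at the origin on a cart in front of the work surface, level with it; the furniture and walls round the work are solid. World frame = base frame: x ahead of the robot, y to its left, z up, the work surface at z = 0. Lengths are in m, angles in rad, forces in N, time in s.
With the tool pointing down it reaches from about 0.375 to 0.975 m from the base axis. Payload 3.8 kg.
Tool frame: the origin (TCP) lies where the fingers leave the gripper's body, on its centre line; the fingertips stand 73 mm ahead of it and the grasp point (between the pads) lies 54 mm ahead of it; z points along the fingers, y is the line along which they close (so a half turn about z gives the same grasp; the last joint's range is limited). The gripper opens to 85 mm and grips with 20 to 120 N. Pads are 22 mm wide; open, the fingers measure 114 mm over their backs; the gripper's body (76 mm by 85 mm) begins 54 mm behind the grasp point. The pads swing forward as they close: fully open they stand 13 mm farther back than shut.
Start: joints at [-1.186, 0.264, 1.604, -0, 1.274, -0.037], TCP at [0.276, -0.616, 0.304] pointing down, gripper open.
Joint ranges: [-2.63, 2.63], [-0.94, 2.18], [0.31, 2.57], [-1.31, 4.45], [0, 2.66], [-2.55, 2.55]. Speed limits (rad/s): [2.57, 2.57, 3.14, 3.14, 3.14, 3.14].

INTERFACE

Orientations are given as a rotation vector (axis times angle).
In Python, from workcell import read_state, viewer, bot gives the robot as it stands.
- The arm moves only by the tool jog_arm, never from a script. Its argument "increments" is a list that holds one entry, the list of rows, each a list of 7 numbers: the shift along the tool's x, y, z in units of 30 mm (1.0 is 30 mm), then the turn, a rotation vector about the tool's x, y, z in units of 6 degrees (1.0 is 6 degrees), then the opening, from -1 (shut) to 1 (fully open). A call has exactly 5 rows; each row shifts and turns the commanded pose from where the row before left it, along the tool's axes as they then stand; what a row does not reach is not made up. A row lasts 1/12 s, in which the tool goes at most 41.7 mm and 7.16 degrees, less where a joint would pass 70% of its speed; a pose out of reach is approached as far as the arm can. A call is refused whole if a number of a shift passes 1 or a number of a turn 1, either way. A call with a gripper value outside its range is refused whole. The fingers move at their own pace and stop on an object; "force" is the grip in N (left out, the last holds). Time passes only in rows, so rows that do not move let the fingers close, or fill a call up. It gives the time, the measured TCP pose, the force, the opening and the grip force at its end, in the units of the state.
- read_state(): the state, without advancing time (a new reading comes with each control period).
- viewer.read_camera(name): name is "side" or "top"; returns (picture, depth): 480x640x3 uint8, blue, green, red; 480x640 float32, m along the optical axis (not along the pixel's ray), 0 where there is no reading.
- viewer.camera_params(name): a dict with "fx", "fy", "cx", "cy" (pixels), "R" (3x3) and "t" (3): a world point X has camera coordinates R X + t. Camera axes: x right, y down, z forward; pixel columns grow to the right and rows downward; lengths in m; the calibration is good to about 2 mm. A picture is of the moment at which its call begins. camera_params takes no time and is no camera call.
- bot.finish_job(): hands the job in; it is judged then, once.
The state is a dict: "time": time; "q": joint angles; "joint_vel": joint speeds; "joint_torque": joint torques, N m; "tool_pos": TCP position; "tcp_rot": TCP orientation; "wrist_force": force on the tool from outside, world axes, zero at the start; "torque": the same for the moment, N m; "width": opening from 0.0 (shut) to 1.0 (fully open); "grip_force": force on a finger pad.
Only numpy, scipy, OpenCV 4.12 (cv2) and the standard library are available. Lean on these libraries where they do the work, as an engineer would, in place of code of your own. Each camera call takes 0.05 s, during which the arm holds its last target. There are 200 camera calls.

TASK

Check the long sprung tweezers with the eye for the foil work: put that eye over the post of the gauge plate so that they lie flat on the plate with their points toward the two lines, and let go of them. Then squeeze the two arms gently until the points stand over the two lines (12 mm apart), and hold them steady there for two seconds; the program finishes while still holding that gap, so do not let go. Never let the points pinch shut, and do not shift the wooden hand stamp, the foil roll or the ribbon spool beside the work.

Things in the scene. Friction and masses are not known exactly. Their poses are not given: they have to be found in the camera images.
- gauge: flat aluminium gauge plate fixed to the table, 220 x 70 x 8 mm; origin: centre of its underside, x along its length from the post end to the end with the lines, y to the left of that, z up. Its +x end bears, on a white inlay, two thin dark lines parallel to x, from x = 65 to 101 mm at y = +6 and -6 mm
- post_foot (a point): foot of the gauge's round steel post, on its axis, on the plate's upper face (8 mm above the table), at gauge x = -85 mm; axes as the gauge's. The post has 8 mm diameter and rises 24.5 mm above the plate, with a tapered top
- line_left (a point): point on the left line (gauge x = 75 mm, y = +6 mm), on the plate's upper face, over which tip_left belongs
- line_right (a point): point on the right line (gauge x = 75 mm, y = -6 mm), over which tip_right belongs
- tweezers: long steel sprung tweezers, loose, lying on their side on the table, 175 mm long, 10 mm high, about 0.06 kg. Origin: on the axis of the eye, at the underside; x runs from the eye to the points, z up. Two spring arms, hinged at x = 44 mm, y = +-4.2 mm, turn in the plane of the table; they are stopped at rest and spring open again when let go
- eye (a point): axis of the eye at the tweezers' underside (the tweezers' origin). The eye is a ring at the heel end, 24 mm outside diameter, 14 mm hole, 10 mm high, its axis along z
- heel (a point): centre of the rigid heel bar, the place to carry them by: 12 mm wide (y), 10 mm high, from x = 11 to 47 mm; this point is 32 mm from the eye along the tweezers' x and 5 mm above their underside
- tip_left (a point): inner face of the point of the arm on the tweezers' +y side, x = 160 mm, 5 mm above the underside; the tip gap is the distance between tip_left and tip_right, 28.5 mm at rest
- tip_right (a point): the same on the -y side
- grip_left (a point): outer face of the ribbed grip flat (x = 108 to 136 mm) of the +y arm, here x = 122 mm, 5 mm above the underside; moves with the arm. Over both flats the tweezers measure 38.4 mm at rest, 27 mm (flats parallel) when the tips are 12 mm apart; each mm less closes the tips by 1.4 mm. About 1.5 N an arm begins to close it, 5.5 N gives 12 mm
- grip_right (a point): the same on the -y arm
- spool_gold: ribbon spool lying flat, 54x64x18 mm; bystander, origin at its underside
- stamp: hand stamp with wooden grip, standing, 29x30x73 mm; bystander, origin at its underside
- foil_roll: roll of foil standing on end, 52 mm across, 31 mm high; bystander, origin at its underside

How it is judged:
On the way, in this order (a step that is already met when the one before it is completed fails the run):
1. the tweezers lie flat on the gauge plate with the eye on the post, points toward the lines, let go and sprung open (horizontal distance between eye and post_foot below 0.006 m and z of eye in the frame of post_foot between -0.003 and 0.004 m and x of tip_left in the frame of gauge above 0.05 m and angle between tweezers's own z axis and vertical below 0.12 rad and distance between tip_left and tip_right above 0.024 m and contact force between tweezers and the fingers below 0.1 N), for 0.2 s.
2. the points are held over the two lines for a second (horizontal distance between eye and post_foot below 0.006 m and z of eye in the frame of post_foot between -0.003 and 0.004 m and x of tip_left in the frame of gauge above 0.05 m and angle between tweezers's own z axis and vertical below 0.12 rad and distance between tip_left and tip_right between 0.0095 and 0.0145 m and y of tip_left in the frame of gauge between 0.0015 and 0.0105 m and y of tip_right in the frame of gauge between -0.0105 and -0.0015 m and contact force between tweezers and the fingers above 1 N), for 1 s.
At the end, for the whole second after the job is handed in: Eye on the post (axes within 6 mm, underside within 4 mm of the plate, flat); the fingers still squeeze the tweezers (over 1 N) at rest with a tip gap of 9.5 to 14.5 mm, each point within 4.5 mm of its line (all of step 2 and linear speed of tweezers below 0.02 m/s); the arm keeps its last pose, push and grip.
It fails at once if the points are pinched shut (gap under 5 mm) (distance between tip_left and tip_right below 0.005 m).
It fails at once if the stamp, the foil roll or the spool is displaced by more than 30 mm (distance of any of spool_gold, stamp, foil_roll from where it was at the start of the episode above 0.03 m).
It also fails if it takes over 54 s, if anything falls off the work surface, if the arm or the gripper's body presses on something with over 40 N, if the wrist force passes 120 N, or if a joint passes its speed limit or range.

## Working session

There is one attempt and no reset: what is moved stays moved. The work goes in short steps, Python scripts to look and compute and a tool call to move; the robot and the scene stay as the last step left them, time stands still between calls to the robot, and variables do not carry over. Pictures are saved under pics/ and viewed, at most 10 in all, crops included, and the job is handed in when it is done.

Besides the shell and the picture viewer there is one more tool, called after "Request:" as name([rows], argument=value, ...), one row to a line, values as JSON. jog_arm: Moves the arm, as the interface text tells. Its arguments: {"type":"object","properties":{"increments":{"type":"array","items":{"type":"array","items":{"type":"array","items":{"type":"number"}}}},"force":{"type":"number"}},"required":["increments"]}

```bash
mkdir -p pics; ls; python3 - <<'E'
from workcell import read_state, viewer, bot
import cv2,numpy as np
s=read_state(); print(s)
for n in("top","side"):
    p,d=viewer.read_camera(n); cv2.imwrite(f"pics/{n}0.png",p); np.save(f"pics/{n}0.npy",d); print(n,viewer.camera_params(n))
E
```

```text
pics
{'time': 0.0, 'q': array([-1.18584260e+00,  2.64763239e-01,  1.60535999e+00, -1.53675631e-05,
        1.27368027e+00, -3.68934742e-02]), 'joint_vel': array([ 0.00128976, -0.00100217, -0.00135316,  0.00064449, -0.00138415,
        0.00052951]), 'joint_torque': array([ 1.68767765e-03, -5.15098035e+01, -3.67319119e+01,  1.29588070e-04,
        1.27721616e-02,  1.58775819e-07]), 'tool_pos': array([ 0.27616574, -0.61530976,  0.3025626 ]), 'tcp_rot': array([-3.06984031e+00, -6.57285212e-01,  6.23619011e-04]), 'wrist_force': array([-0.53162405,  0.41230254,  0.51791807]), 'torque': array([ 0.06018862, -0.00016872,  0.00422223]), 'grip_force': 0.0, 'width': 0.9996403067297913}
top {'fx': 561.1183638327066, 'fy': 561.1183638327066, 'cx': 327.0964753474138, 'cy': 241.91540778852868, 'R': array([[-0.02353068, -0.99969444, -0.0075713 ],
       [-0.98319566,  0.02451241, -0.18090176],
       [ 0.18103207,  0.00318733, -0.98347203]]), 't': array([0.15224922, 0.52501922, 1.27505073])}
side {'fx': 529.1085048677752, 'fy': 529.1085048677752, 'cx': 325.93572514176606, 'cy': 235.51181378418104, 'R': array([[ 0.85013432, -0.52616019, -0.02066628],
       [-0.25181636, -0.37177281, -0.89351749],
       [ 0.46245017,  0.76481399, -0.44855256]]), 't': array([-0.38079183,  0.22694091,  0.79745624])}
```

View pics/top0.png

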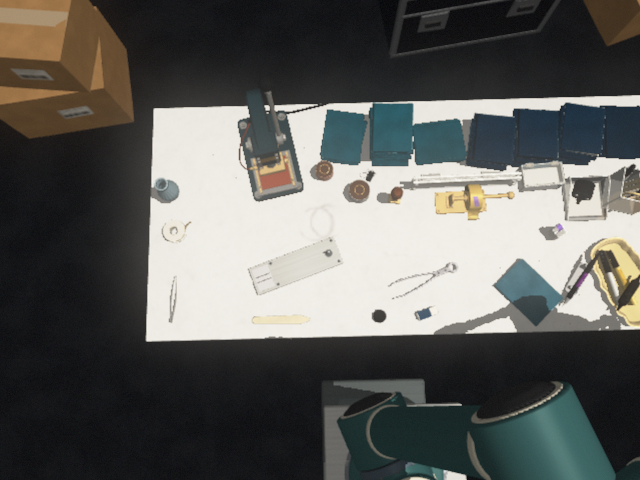

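View pics/side0.png

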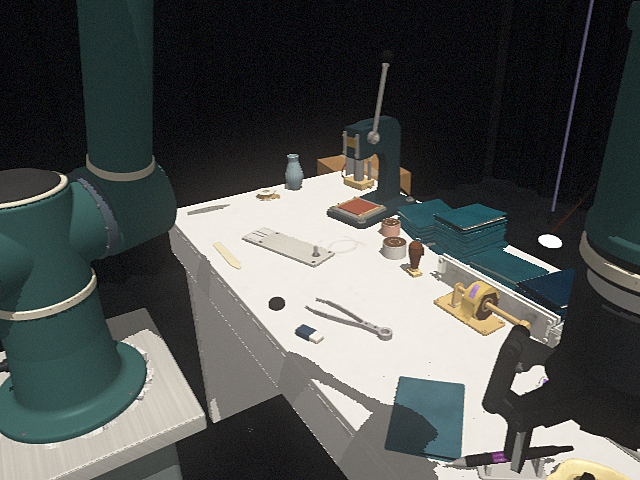

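```bash
cat > h.py <<'E'
from workcell import read_state, viewer, bot
import cv2,numpy as np
from scipy.spatial.transform import Rotation as Ro
def P(n):
    c=viewer.camera_params(n); K=np.array([[c['fx'],0,c['cx']],[0,c['fy'],c['cy']],[0,0,1]]); return K,c['R'],c['t']
def proj(n,X):
    K,R,t=P(n); u=K@(R@np.asarray(X,float)+t); return u[:2]/u[2]
def back(n,uv,z):
    K,R,t=P(n); r=R.T@np.linalg.solve(K,[uv[0],uv[1],1]); c=-R.T@t; return c+r*(z-c[2])/r[2]
def ortho(n,img,z,x1,y1,w,h,mm):
    "pixel (c,r) of the result = world (x1-r*mm, y1-c*mm) on plane z"
    K,R,t=P(n); A=np.array([[0,-mm,x1],[-mm,0,y1],[0,0,z],[0,0,1.]]); H=K@np.c_[R,t]@A
    return cv2.warpPerspective(img,H,(w,h),flags=cv2.INTER_CUBIC|cv2.WARP_INVERSE_MAP)
E
python3 - <<'E'
from h import *
for uv in [(328,253),(250,285),(340,245),(453,267),(390,290),(397,195),(358,190)]: print(uv,back("top",uv,0.008).round(3))
for uv in [(316,256),(386,332)]: print(uv,back("side",uv,0.008).round(3))
def pair(z,y1,name):
    o=[ortho(n,cv2.imread(f"pics/{n}0.png"),z,.57 if 'g' in name else .5,y1,760,300 if 'g' in name else 290,.0003 if 0 else .00035) for n in("top","side")]
    cv2.imwrite(name,np.vstack(o))
y=back("top",(295,265),.008); pair(.008,y[1]+.133,"pics/g.png"); print(y)
y=back("top",(422,278),.005); pair(.01,y[1]+.133,"pics/t.png"); print(y)
E
```

```text
(328, 253) [0.509 0.138 0.008]
(250, 285) [0.435 0.327 0.008]
(340, 245) [0.528 0.108 0.008]
(453, 267) [ 0.467 -0.162  0.008]
(390, 290) [ 0.415 -0.008  0.008]
(397, 195) [ 0.649 -0.036  0.008]
(358, 190) [0.665 0.06  0.008]
(316, 256) [0.505 0.132 0.008]
(386, 332) [ 0.467 -0.16   0.008]
[0.48126855 0.21843828 0.008     ]
[ 0.44261556 -0.0865569   0.005     ]
```

```bash
python3 - <<'E'
from h import *
for name,z,x1,y1 in(("g",.008,.56,.35),("t",.01,.51,.02)):
    cv2.imwrite(f"pics/{name}.png",np.vstack([ortho(n,cv2.imread(f"pics/{n}0.png"),z,x1,y1,600 if name=='g' else 500,300,.00045) for n in("top","side")]))
E
```

```text
(no output)
```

View pics/g.png

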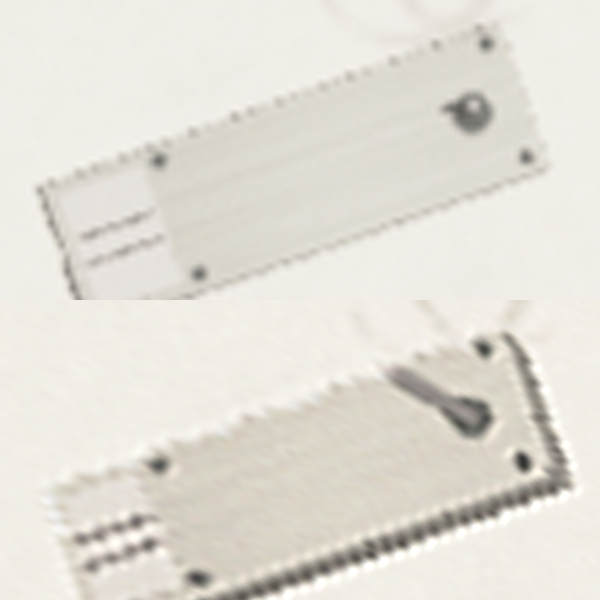

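View pics/t.png

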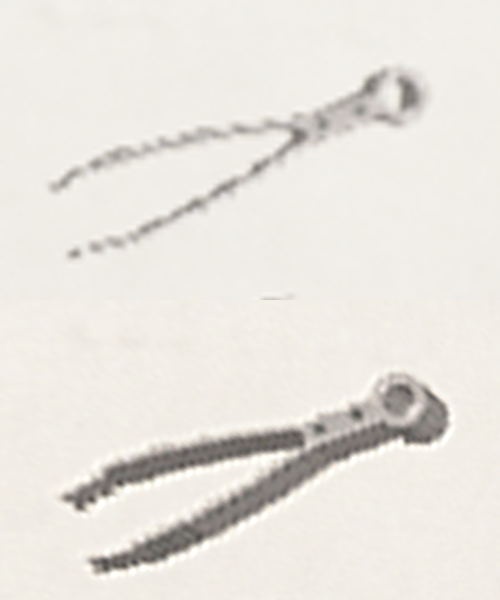

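The rectified views show the gauge with its post foot at about (471,114), roughly world (0.5085, 0.138) with x-axis yaw 109.8°. The tweezers' eye is at about (401,96), roughly (0.467, -0.1605), yaw about 110.5° with the points toward the left. Next I turn the tool by +86° about world z.

Request:
jog_arm([
  [[0, 0, 0, 0, 0, -0.96, 1], [0, 0, 0, 0, 0, -0.96, 1], [0, 0, 0, 0, 0, -0.96, 1], [0, 0, 0, 0, 0, -0.96, 1], [0, 0, 0, 0, 0, -0.96, 1]],
])

```text
time: 0.52
tool_pos: [0.2762, -0.6155, 0.303]
tcp_rot: [-2.807, -1.407, -0.0]
wrist_force: [0.1, 0.1, -1.6]
width: 0.996
grip_force: 0.0
```

Request:
jog_arm([
  [[0, 0, 0, 0, 0, -0.96, 1], [0, 0, 0, 0, 0, -0.96, 1], [0, 0, 0, 0, 0, -0.96, 1], [0, 0, 0, 0, 0, -0.96, 1], [0, 0, 0, 0, 0, -0.96, 1]],
])

```text
time: 0.93
tool_pos: [0.2762, -0.6155, 0.303]
tcp_rot: [-2.369, -2.061, -0.001]
wrist_force: [-0.4, 0.3, -0.1]
width: 1.003
grip_force: 0.0
```

Request:
jog_arm([
  [[0, 0, 0, 0, 0, -0.96, 1], [0, 0, 0, 0, 0, -0.96, 1], [0, 0, 0, 0, 0, -0.96, 1], [0, 0, 0, 0, 0, -0.96, 1], [0, 0, 0, 0, 0, -0.96, 1]],
])

```text
time: 1.35
tool_pos: [0.2762, -0.6155, 0.3031]
tcp_rot: [-1.782, -2.586, -0.001]
wrist_force: [-0.3, -1.3, 0.3]
width: 1.001
grip_force: 0.0
```

```bash
cat >> h.py <<'E'
def delta(xyz,yaw):
    "shift in tool axes (units of 30 mm) and turn (units of 6 deg) from the measured pose to a tool-down pose"
    s=read_state(); R=Ro.from_rotvec(s['tcp_rot']); y=np.radians(yaw)
    T=Ro.from_matrix(np.c_[[np.cos(y),np.sin(y),0],[np.sin(y),-np.cos(y),0],[0,0,-1]])
    d=np.array(xyz)-s['tool_pos']
    print('t',round(s['time'],2),'tcp',s['tool_pos'].round(4),'w',round(s['width'],3),'F',round(float(s['grip_force']),2),s['wrist_force'].round(1))
    print('units',(R.inv().apply(d)/.03).round(2),'turn',((R.inv()*T).as_rotvec(True)/6).round(3))
E
python3 -c "
from h import *
delta([.4556,-.1305,.14],110.5)"
```

```text
t 1.35 tcp [ 0.2762 -0.6155  0.3031] w 1.001 F 0.0 [-0.3 -1.3  0.3]
units [12.97 11.34  5.45] turn [-0.    -0.014  0.059]
```

Request:
jog_arm([
  [[0.65, 0.57, 0.27, 0, 0, 0, 1], [0.65, 0.57, 0.27, 0, 0, 0, 1], [0.65, 0.57, 0.27, 0, 0, 0, 1], [0.65, 0.57, 0.27, 0, 0, 0, 1], [0.65, 0.57, 0.27, 0, 0, 0, 1]],
])

```text
time: 1.77
tool_pos: [0.3222, -0.4931, 0.2623]
tcp_rot: [-1.789, -2.581, -0.001]
wrist_force: [0.1, 0.5, -0.7]
width: 1.001
grip_force: 0.0
```

Request:
jog_arm([
  [[0.65, 0.57, 0.27, 0, 0, 0, 1], [0.65, 0.57, 0.27, 0, 0, 0, 1], [0.65, 0.57, 0.27, 0, 0, 0, 1], [0.65, 0.57, 0.27, 0, 0, 0, 1], [0.65, 0.57, 0.27, 0, 0, 0, 1]],
])

```text
time: 2.18
tool_pos: [0.3679, -0.3717, 0.222]
tcp_rot: [-1.789, -2.582, -0.0]
wrist_force: [0.8, 0.2, -0.0]
width: 1.0
grip_force: 0.0
```

Request:
jog_arm([
  [[0.65, 0.57, 0.27, 0, 0, 0, 1], [0.65, 0.57, 0.27, 0, 0, 0, 1], [0.65, 0.57, 0.27, 0, 0, 0, 1], [0.65, 0.57, 0.27, 0, 0, 0, 1], [0.65, 0.57, 0.27, 0, 0, 0, 1]],
])

```text
time: 2.6
tool_pos: [0.4137, -0.2505, 0.1817]
tcp_rot: [-1.789, -2.582, -0.0]
wrist_force: [0.8, 0.6, -0.2]
width: 0.998
grip_force: 0.0
```

Request:
jog_arm([
  [[0.65, 0.57, 0.27, 0, 0, 0, 1], [0.65, 0.57, 0.27, 0, 0, 0, 1], [0.65, 0.57, 0.27, 0, 0, 0, 1], [0.65, 0.57, 0.27, 0, 0, 0, 1], [0.65, 0.57, 0.27, 0, 0, 0, 1]],
])

```text
time: 3.02
tool_pos: [0.4595, -0.1292, 0.1413]
tcp_rot: [-1.789, -2.582, 0.0]
wrist_force: [0.9, -0.3, -0.6]
width: 0.996
grip_force: 0.0
```

```bash
python3 -c "
from h import *
delta([.4556,-.1305,.0755],110.5)"
```

```text
t 3.02 tcp [ 0.4595 -0.1292  0.1413] w 0.996 F 0.0 [ 0.9 -0.3 -0.6]
units [ 0.   -0.13  2.19] turn [-0.004 -0.003  0.011]
```

Request:
jog_arm([
  [[0, -0.13, 0.43, 0, 0, 0, 0], [0, 0, 0.44, 0, 0, 0, 0], [0, 0, 0.44, 0, 0, 0, 0], [0, 0, 0.44, 0, 0, 0, -0.2], [0, 0, 0.44, 0, 0, 0, -0.2]],
], force=30)

```text
time: 3.43
tool_pos: [0.4556, -0.1316, 0.0753]
tcp_rot: [-1.788, -2.582, 0.0]
wrist_force: [0.5, 0.2, -1.2]
width: 0.397
grip_force: 0.0
```

```bash
python3 - <<'E'
from h import *
delta([.4556,-.1305,.0755],110.5)
o=[]
for n in("top","side"):
    p,d=viewer.read_camera(n); u=proj(n,[.45,-.12,.01]).astype(int); o.append(cv2.resize(p[u[1]-50:u[1]+50,u[0]-65:u[0]+65],None,fx=5,fy=5,interpolation=cv2.INTER_CUBIC)[:, :400*2])
cv2.imwrite("pics/c1.png",cv2.resize(np.hstack(o),(800,308)))
E
```

```text
t 3.43 tcp [ 0.4556 -0.1316  0.0753] w 0.397 F 0.0 [ 0.5  0.2 -1.2]
units [ 0.03  0.01 -0.01] turn [-0.004 -0.003  0.015]
```

View pics/c1.png

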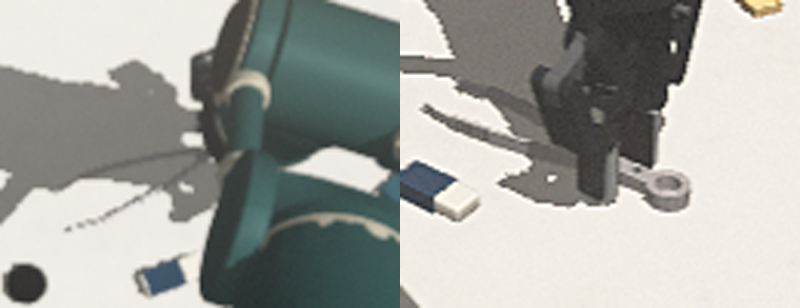

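The crop shows the fingers straddling the heel, with the eye free at (668,190). I close on it.

Request:
jog_arm([
  [[0, 0, 0, 0, 0, 0, -0.5], [0, 0, 0, 0, 0, 0, -0.7], [0, 0, 0, 0, 0, 0, -0.8], [0, 0, 0, 0, 0, 0, -0.9], [0, 0, 0, 0, 0, 0, -1]],
], force=40)

```text
time: 3.95
tool_pos: [0.4564, -0.1321, 0.0769]
tcp_rot: [1.788, 2.581, 0.001]
wrist_force: [0.6, -0.8, 1.8]
width: 0.118
grip_force: 40.2
```

Request:
jog_arm([
  [[0, 0, 0, 0, 0, 0, -1], [0, 0, 0, 0, 0, 0, -1], [0, 0, -0.3, 0, 0, 0, -1], [0, 0, -0.5, 0, 0, 0, -1], [0, 0, -0.5, 0, 0, 0, -1]],
])

```text
time: 4.37
tool_pos: [0.455, -0.1316, 0.1153]
tcp_rot: [-1.788, -2.581, 0.001]
wrist_force: [-0.4, 0.2, -0.5]
width: 0.122
grip_force: 40.1
```

Request:
jog_arm([
  [[0, 0, -0.5, 0, 0, 0, -1], [0, 0, -0.5, 0, 0, 0, -1], [0, 0, 0, 0, 0, 0, -1], [0, 0, 0, 0, 0, 0, -1], [0, 0, 0, 0, 0, 0, -1]],
])

```text
time: 4.78
tool_pos: [0.4554, -0.1317, 0.1447]
tcp_rot: [-1.789, -2.582, 0.0]
wrist_force: [-0.9, -0.1, -1.4]
width: 0.119
grip_force: 40.1
```

```bash
python3 -c "
from h import *
delta([.498,.1672,.135],109.8)"
```

```text
t 4.78 tcp [ 0.4554 -0.1317  0.1447] w 0.119 F 40.06 [-0.9 -0.1 -1.4]
units [8.83 4.83 0.32] turn [-0.006 -0.005  0.128]
```

Request:
jog_arm([
  [[0.4, 0.2, 0, 0, 0, 0, -1], [0.6, 0.33, 0, 0, 0, 0, -1], [0.6, 0.33, 0, 0, 0, 0, -1], [0.6, 0.33, 0, 0, 0, 0, -1], [0.6, 0.33, 0, 0, 0, 0, -1]],
])

```text
time: 5.2
tool_pos: [0.468, -0.0363, 0.1436]
tcp_rot: [-1.788, -2.58, 0.002]
wrist_force: [0.6, -0.7, 0.0]
width: 0.123
grip_force: 40.1
```

Request:
jog_arm([
  [[0.6, 0.33, 0, 0, 0, 0, -1], [0.6, 0.33, 0, 0, 0, 0, -1], [0.6, 0.33, 0, 0, 0, 0, -1], [0.6, 0.33, 0, 0, 0, 0, -1], [0.6, 0.33, 0, 0, 0, 0, -1]],
])

```text
time: 5.62
tool_pos: [0.4827, 0.0653, 0.1436]
tcp_rot: [-1.788, -2.58, 0.003]
wrist_force: [0.5, -0.6, -1.2]
width: 0.121
grip_force: 40.1
```

Request:
jog_arm([
  [[0.6, 0.33, 0, 0, 0, 0, -1], [0.6, 0.33, 0, 0, 0, 0, -1], [0.6, 0.33, 0, 0, 0, 0, -1], [0.6, 0.33, 0, 0, 0, 0, -1], [0.6, 0.33, 0.3, 0, 0, 0.13, -1]],
])

```text
time: 6.03
tool_pos: [0.4988, 0.1672, 0.1361]
tcp_rot: [1.806, 2.57, 0.001]
wrist_force: [0.8, -0.5, -0.9]
width: 0.121
grip_force: 40.1
```

Request:
jog_arm([
  [[0.1, 0, 0, 0, 0, 0, -1], [0, 0, 0, 0, 0, 0, -1], [0, 0, 0, 0, 0, 0, -1], [0, 0, 0, 0, 0, 0, -1], [0, 0, 0, 0, 0, 0, -1]],
])

```text
time: 6.45
tool_pos: [0.4973, 0.168, 0.1361]
tcp_rot: [-1.808, -2.569, 0.001]
wrist_force: [-0.5, 0.8, 0.1]
width: 0.124
grip_force: 40.1
```

```bash
python3 - <<'E'
from h import *
delta([.498,.1672,.135],109.8)
s=read_state()['tool_pos']; z=s[2]-.0765; o=[]
for n in("top","side"):
    p,d=viewer.read_camera(n); cv2.imwrite(f"pics/{n}2.png",p)
    # lower: plate plane; the same view, 5x crop around post
    u=proj(n,[.5085,.138,.03]).astype(int)-[40,50]; print(n,'crop origin',u,'post foot/top px',(proj(n,[.5085,.138,.008])-u)*5,(proj(n,[.5085,.138,.0325])-u)*5,'eye top pred',(proj(n,[.5085,.138,z+.01])-u)*5)
    o.append(cv2.resize(p[u[1]:u[1]+100,u[0]:u[0]+80],None,fx=5,fy=5,interpolation=cv2.INTER_CUBIC))
cv2.imwrite("pics/c2.png",np.hstack(o))
E
```

```text
t 6.45 tcp [0.4973 0.168  0.1361] w 0.124 F 40.05 [-0.5  0.8  0.1]
units [-0.03  0.01  0.04] turn [-0.004  0.002 -0.011]
top crop origin [287 201] post foot/top px [205.15698601 260.28894153] [204.8516559  251.98375506] eye top pred [204.3678674  238.82437867]
side crop origin [275 195] post foot/top px [205.07281212 296.85436466] [203.39545184 246.23237358] eye top pred [200.79273735 167.68360199]
```

View pics/c2.png

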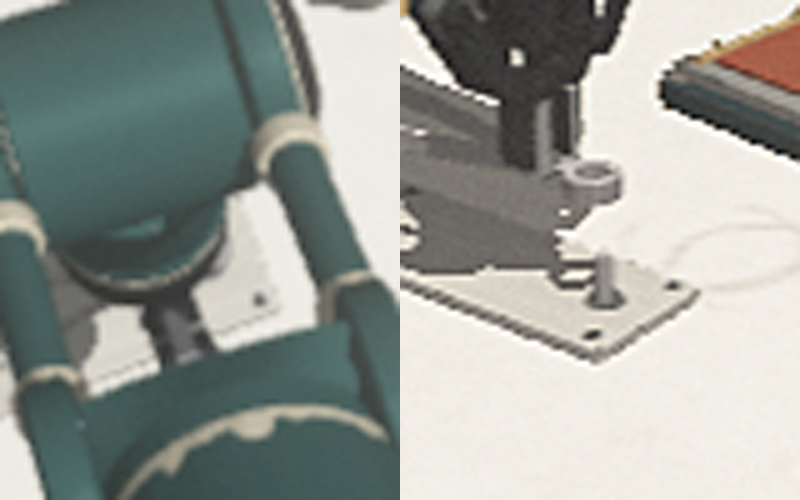

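The left half (top view) is blocked by the arm. In the right half (side view) the ring is at (596,172), above the post with top (605,255) and foot (606,301), about 6 px to the left of where it should be. I check this with depth.

```bash
cat >> h.py <<'E'
def cloud(n,d):
    K,R,t=P(n); v,u=np.mgrid[:480,:640]; c=np.stack([(u-K[0,2])/K[0,0]*d,(v-K[1,2])/K[1,1]*d,d],-1); X=(c-t)@R; X[d<=0]=np.nan; return X
E
python3 - <<'E'
from h import *
im=[viewer.read_camera("side") for _ in range(3)]; d=np.median([i[1] for i in im],0); X=cloud("side",d); 
L=(X[...,0]-.505)**2+(X[...,1]-.14)**2<.035**2
for lo,hi in((-.002,.006),(.006,.011),(.013,.03),(.03,.04),(.055,.08)):
    m=L&(X[...,2]>lo)&(X[...,2]<hi); q=X[m]
    print(lo,hi,len(q),q.mean(0).round(4),np.percentile(q,[5,95],axis=0).round(4).tolist())
m=L&(X[...,2]>.052)&(X[...,2]<.08)
v,u=np.where(m&(X[...,1]<.153)); 
for r in range(v.min(),v.max()+1): print(r,[(int(a),*(X[r,a]*1000).round(0).astype(int)) for a in u[v==r]])
E
```

```text
-0.002 0.006 167 [0.5019 0.1274 0.0028] [[0.4724, 0.1087, -0.0017], [0.5314, 0.1603, 0.006]]
0.006 0.011 290 [0.5036 0.1404 0.0069] [[0.4761, 0.1152, 0.0061], [0.5338, 0.1686, 0.008]]
0.013 0.03 21 [0.5063 0.1377 0.0219] [[0.5036, 0.1361, 0.0146], [0.5092, 0.1394, 0.0284]]
0.03 0.04 3 [0.5074 0.1391 0.0306] [[0.5056, 0.1383, 0.0304], [0.5092, 0.1399, 0.0307]]
0.055 0.08 201 [0.4987 0.1497 0.0681] [[0.4814, 0.1298, 0.0598], [0.5122, 0.1658, 0.0775]]
227 [(311, np.int64(506), np.int64(152), np.int64(68)), (312, np.int64(508), np.int64(150), np.int64(69)), (313, np.int64(511), np.int64(151), np.int64(67)), (314, np.int64(513), np.int64(150), np.int64(67)), (315, np.int64(514), np.int64(148), np.int64(68)), (316, np.int64(516), np.int64(147), np.int64(67)), (317, np.int64(516), np.int64(144), np.int64(69))]
228 [(307, np.int64(497), np.int64(152), np.int64(69)), (308, np.int64(499), np.int64(152), np.int64(68)), (309, np.int64(501), np.int64(151), np.int64(68)), (310, np.int64(502), np.int64(149), np.int64(68)), (311, np.int64(505), np.int64(150), np.int64(67)), (312, np.int64(507), np.i
[... 3695 characters left out ...]
), np.int64(130), np.int64(63)), (314, np.int64(501), np.int64(131), np.int64(62)), (315, np.int64(503), np.int64(130), np.int64(62)), (316, np.int64(505), np.int64(129), np.int64(61)), (317, np.int64(508), np.int64(130), np.int64(60)), (318, np.int64(511), np.int64(131), np.int64(59))]
235 [(309, np.int64(493), np.int64(138), np.int64(59)), (310, np.int64(495), np.int64(136), np.int64(59)), (311, np.int64(496), np.int64(134), np.int64(60)), (312, np.int64(497), np.int64(133), np.int64(60)), (313, np.int64(500), np.int64(133), np.int64(59)), (314, np.int64(501), np.int64(131), np.int64(59)), (315, np.int64(503), np.int64(130), np.int64(59)), (316, np.int64(505), np.int64(129), np.int64(59))]
```

Request:
jog_arm([
  [[-0.08, 0.03, 0.15, 0, 0, 0, -1], [0, 0, 0.3, 0, 0, 0, -1], [0, 0, 0.3, 0, 0, 0, -1], [0, 0, 0.05, 0, 0, 0, -1], [0, 0, 0, 0, 0, 0, -1]],
])

```text
time: 7.12
tool_pos: [0.4979, 0.1666, 0.1104]
tcp_rot: [-1.805, -2.568, 0.004]
wrist_force: [-1.0, 0.5, -1.2]
width: 0.124
grip_force: 40.1
```

```bash
python3 - <<'E'
from h import *
delta([.499,.166,.0845],109.8)
z=read_state()['tool_pos'][2]-.0768
p,d=viewer.read_camera("side"); n="side"; u=proj(n,[.5085,.138,.03]).astype(int)-[40,35]
for zz in(.008,.0325,z+.01):print((proj(n,[.5085,.138,zz])-u)*8)
cv2.imwrite("pics/c3.png",cv2.resize(p[u[1]:u[1]+70,u[0]:u[0]+80],None,fx=8,fy=8,interpolation=cv2.INTER_CUBIC))
E
```

```text
t 7.12 tcp [0.4979 0.1666 0.1104] w 0.124 F 40.06 [-1.   0.5 -1.2]
units [-0.03  0.03  0.86] turn [-0.033 -0.003 -0.002]
[328.11649939 354.96698345]
[325.43272294 273.97179773]
[324.19764562 236.6977107 ]
```

View pics/c3.png

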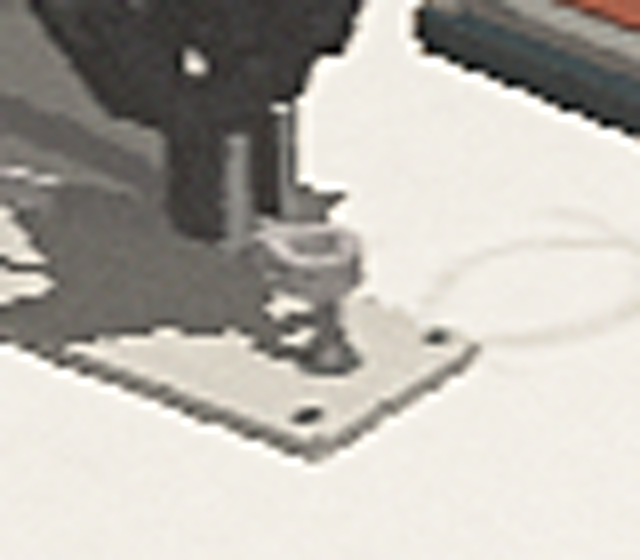

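Ring centre is at about (313,243), with the post stem at (330,330). The eye needs about 2.5 mm more toward image right. I correct it and check numerically.

Request:
jog_arm([
  [[-0.07, 0.06, 0, 0, 0, 0, -1], [0, 0, 0, 0, 0, 0, -1], [0, 0, 0, 0, 0, 0, -1], [0, 0, 0, 0, 0, 0, -1], [0, 0, 0, 0, 0, 0, -1]],
])

```text
time: 7.58
tool_pos: [0.5017, 0.1656, 0.1125]
tcp_rot: [1.807, 2.57, 0.001]
wrist_force: [-1.2, -0.3, -1.5]
width: 0.124
grip_force: 40.1
```

```bash
python3 - <<'E'
from h import *
delta([.499,.166,.0845],109.8)
im=[viewer.read_camera("side") for _ in range(3)]; g=np.mean([i[0].mean(2) for i in im],0); d=np.median([i[1] for i in im],0); X=cloud("side",d)
u=proj("side",[.5085,.138,.03]).astype(int)-[40,35]; print('orig',u)
for r in (29,31,33,40,41,42): print(r,g[u[1]+r,u[0]+30:u[0]+50].astype(int))
m=(X[...,2]>.0375)&(X[...,2]<.05)&((X[...,0]-.508)**2+(X[...,1]-.138)**2<.018**2); v,c=np.where(m); q=X[m]
print(len(q),q.min(0).round(4),q.max(0).round(4),(c.min()-u[0],c.max()-u[0],v.min()-u[1],v.max()-u[1]))
t=X[(X[...,2]>.041)&m]; print('top',len(t),t.mean(0).round(4))
from scipy.optimize import least_squares
k=X[m]; f=least_squares(lambda p:np.maximum(0,np.hypot(k[:,0]-p[0],k[:,1]-p[1])-.012)+np.maximum(0,.007-np.hypot(k[:,0]-p[0],k[:,1]-p[1])),[.508,.138]); print('eye fit',f.x.round(4))
E
```

```text
t 7.58 tcp [0.5017 0.1656 0.1125] w 0.124 F 40.06 [-1.2 -0.3 -1.5]
units [ 0.04 -0.08  0.93] turn [ 0.005  0.    -0.002]
orig [275 210]
29 [130 136 122 105  99 150 190 183 141 124 136 135 129 107 133 171 181 222
 236 236]
31 [118 105 113 120 115 106 116 155 188 197 199 197 198 194 176 137  99 207
 242 238]
33 [104 106 106 105 116 132 120  94 110 127 122 132 129 133 133 127 105 214
 243 237]
40 [ 89  93  95 102 104 101  97  95  88  88 101 101  93  91 176 218 209 205
 205 206]
41 [221 226 163  89  98  99  94 190 218 151  96  98 101  98  89 172 212 206
 205 208]
42 [211 213 218 224 166  91 196 246 173  88 131 125  94 102  97 177 215 206
 206 205]
90 [0.4963 0.1258 0.0375] [0.5231 0.1551 0.045 ] (np.int64(33), np.int64(46), np.int64(27), np.int64(34))
top 63 [0.5078 0.1395 0.0434]
eye fit [0.5078 0.1397]
```

The eye fit is (0.5078, 0.1397) against the post at about (0.508, 0.140), so they line up. Now I lower it over the post.

Request:
jog_arm([
  [[0, 0, 0.1, 0, 0, 0, -1], [0, 0, 0.1, 0, 0, 0, -1], [0, 0, 0.1, 0, 0, 0, -1], [0, 0, 0.1, 0, 0, 0, -1], [0, 0, 0, 0, 0, 0, -1]],
])

```text
time: 8.15
tool_pos: [0.5009, 0.1653, 0.0991]
tcp_rot: [-1.806, -2.569, 0.002]
wrist_force: [0.4, 0.8, -1.1]
width: 0.122
grip_force: 40.1
```

Request:
jog_arm([
  [[0, 0, 0.1, 0, 0, 0, -1], [0, 0, 0.1, 0, 0, 0, -1], [0, 0, 0.1, 0, 0, 0, -1], [0, 0, 0.08, 0, 0, 0, -1], [0, 0, 0, 0, 0, 0, -1]],
])

```text
time: 8.57
tool_pos: [0.5011, 0.1654, 0.0881]
tcp_rot: [-1.806, -2.569, 0.001]
wrist_force: [-0.6, 0.7, -0.3]
width: 0.12
grip_force: 40.1
```

Request:
jog_arm([
  [[0, 0, 0.03, 0, 0, 0, -1], [0, 0, 0, 0, 0, 0, -1], [0, 0, 0, 0, 0, 0, -1], [0, 0, 0, 0, 0, 0, -1], [0, 0, 0, 0, 0, 0, -1]],
])

```text
time: 8.98
tool_pos: [0.5017, 0.1656, 0.0881]
tcp_rot: [1.807, 2.57, 0.0]
wrist_force: [-0.5, -0.2, -0.4]
width: 0.124
grip_force: 40.1
```

```bash
python3 - <<'E'
from h import *
delta([.5017,.165,.0845],109.8)
p,d=viewer.read_camera("side"); n="side"; u=proj(n,[.5085,.138,.03]).astype(int)-[60,35]
cv2.imwrite("pics/c4.png",cv2.resize(p[u[1]:u[1]+70,u[0]:u[0]+100],None,fx=8,fy=8,interpolation=cv2.INTER_CUBIC))
E
```

```text
t 8.98 tcp [0.5017 0.1656 0.0881] w 0.124 F 40.06 [-0.5 -0.2 -0.4]
units [-0.02 -0.01  0.12] turn [ 0.003  0.    -0.002]
```

View pics/c4.png

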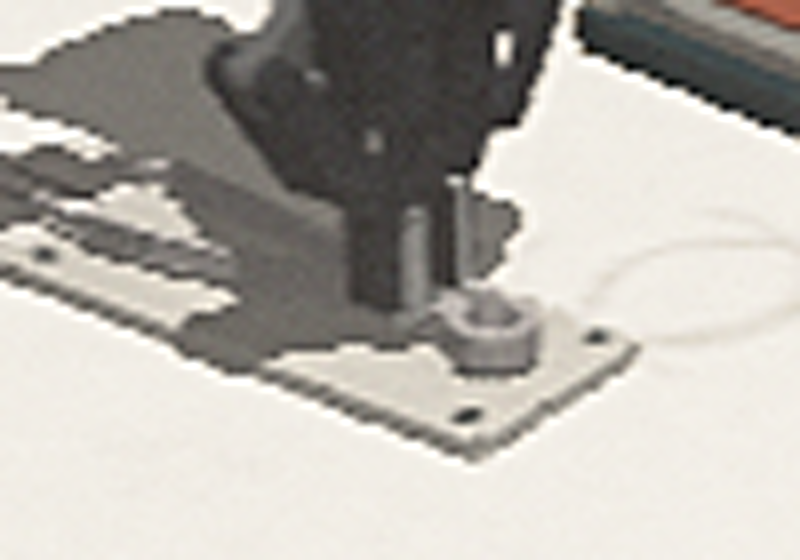

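The ring at (493,325) sits around the post, which is visible through the hole, and is close to the plate. I lower it the last few mm.

Request:
jog_arm([
  [[0, 0, 0.05, 0, 0, 0, -1], [0, 0, 0.05, 0, 0, 0, -1], [0, 0, 0, 0, 0, 0, -1], [0, 0, 0, 0, 0, 0, -1], [0, 0, 0, 0, 0, 0, -1]],
])

```text
time: 9.45
tool_pos: [0.5017, 0.1656, 0.085]
tcp_rot: [1.807, 2.57, 0.0]
wrist_force: [0.1, 0.3, -0.3]
width: 0.127
grip_force: 40.2
```

Request:
jog_arm([
  [[0, 0, 0.02, 0, 0, 0, -1], [0, 0, 0, 0, 0, 0, -0.75], [0, 0, 0, 0, 0, 0, -0.6], [0, 0, 0, 0, 0, 0, -0.4], [0, 0, 0, 0, 0, 0, -0.2]],
])

```text
time: 9.87
tool_pos: [0.5014, 0.1655, 0.084]
tcp_rot: [-1.807, -2.57, 0.0]
wrist_force: [-0.6, -0.0, -0.6]
width: 0.396
grip_force: 0.0
```

Request:
jog_arm([
  [[0, 0, 0, 0, 0, 0, 0], [0, 0, -0.3, 0, 0, 0, 0], [0, 0, -0.5, 0, 0, 0, 0.2], [0, 0, -0.5, 0, 0, 0, 0.3], [0, 0, -0.3, 0, 0, 0, 0.3]],
])

```text
time: 10.28
tool_pos: [0.5024, 0.1658, 0.1342]
tcp_rot: [1.806, 2.569, 0.003]
wrist_force: [-0.2, 0.7, 1.1]
width: 0.648
grip_force: 0.0
```

```bash
python3 - <<'E'
from h import *
delta([.467,.2526,.12],109.8)
o=[]
for n in("side","top"):
    p,d=viewer.read_camera(n); cv2.imwrite(f"pics/{n}5.png",p)
    o.append(ortho(n,p,.018,.56,.35,600,300,.00045))
cv2.imwrite("pics/c5.png",np.vstack(o))
E
```

```text
t 10.28 tcp [0.5024 0.1658 0.1342] w 0.648 F 0.0 [-0.2  0.7  1.1]
units [ 3.12 -0.13  0.47] turn [ 0.02   0.001 -0.002]
```

View pics/c5.png

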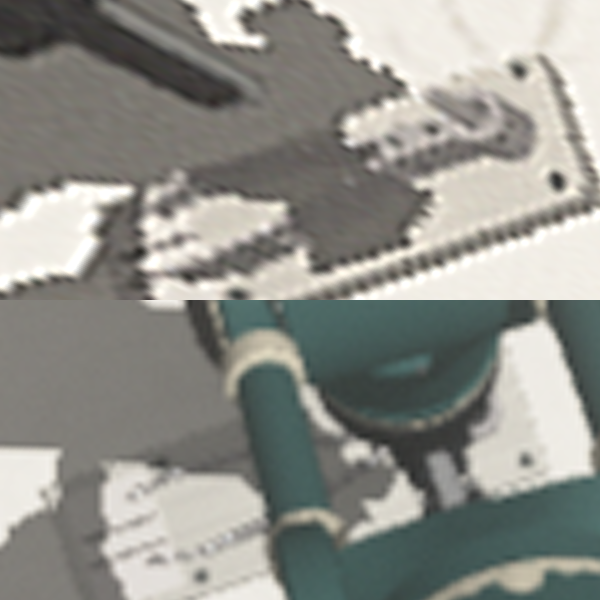

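The tweezers now lie on the plate with the eye on the post. In the top view (lower half) the open tips are at about (130,495) and (155,557), with both lines between them. Next I move along the tweezers to the grip flats, with the fingers raised and wide.

Request:
jog_arm([
  [[0.5, -0.02, 0, 0, 0, 0, 0.4], [0.7, 0, 0, 0, 0, 0, 0.4], [0.7, 0, 0, 0, 0, 0, 0.4], [0.7, 0, 0, 0, 0, 0, 0.4], [0.5, 0, 0, 0, 0, 0, 0.4]],
])

```text
time: 10.8
tool_pos: [0.4685, 0.2539, 0.1316]
tcp_rot: [-1.806, -2.57, 0.001]
wrist_force: [-0.2, 0.7, -0.5]
width: 0.699
grip_force: 0.0
```

Request:
jog_arm([
  [[0, 0, 0.3, 0, 0, 0, 0.4], [0, 0, 0.4, 0, 0, 0, 0.4], [0, 0, 0.4, 0, 0, 0, 0.4], [0, 0, 0.3, 0, 0, 0, 0.4], [0, 0, 0.1, 0, 0, 0, 0.4]],
], force=20)

```text
time: 11.22
tool_pos: [0.4679, 0.2512, 0.0842]
tcp_rot: [-1.807, -2.567, 0.007]
wrist_force: [-0.4, -0.1, -0.7]
width: 0.698
grip_force: 0.0
```

```bash
python3 - <<'E'
from h import *
delta([.467,.2526,.086],109.8)
o=[]
for n in("side","top"):
    p,d=viewer.read_camera(n); cv2.imwrite(f"pics/{n}6.png",p)
    u=proj(n,[.465,.27,.01]).astype(int); o.append(cv2.resize(p[u[1]-40:u[1]+40,u[0]-50:u[0]+50],None,fx=4,fy=4,interpolation=cv2.INTER_CUBIC))
    print(n,[((proj(n,X)-u+[50,40])*4).astype(int).tolist() for X in ([.477,.2109,.008],[.483,.21,.008])])
cv2.imwrite("pics/c6.png",np.hstack(o))
E
```

```text
t 11.22 tcp [0.4679 0.2512 0.0842] w 0.698 F 0.0 [-0.4 -0.1 -0.7]
units [ 0.05 -0.01 -0.06] turn [-0.049  0.006 -0.012]
side [[268, 200], [278, 198]]
top [[300, 138], [301, 128]]
```

View pics/c6.png

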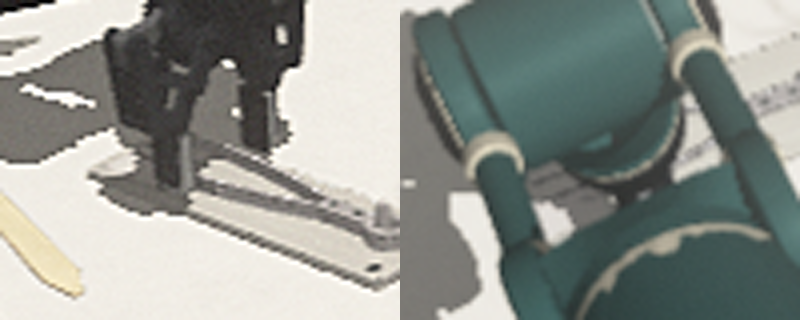

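The left half (side view) shows the fingers either side of the grip flats, at (175,180) and (258,135). I close in small steps and watch the grip force.

Request:
jog_arm([
  [[0, 0, 0, 0, 0, 0, 0.2], [0, 0, 0, 0, 0, 0, 0.1], [0, 0, 0, 0, 0, 0, 0], [0, 0, 0, 0, 0, 0, -0.05], [0, 0, 0, 0, 0, 0, -0.05]],
])

```text
time: 11.73
tool_pos: [0.47, 0.2531, 0.0879]
tcp_rot: [1.806, 2.57, 0.002]
wrist_force: [0.3, 0.3, -0.3]
width: 0.477
grip_force: 0.1
```

Request:
jog_arm([
  [[0, 0, 0, 0, 0, 0, -0.1], [0, 0, 0, 0, 0, 0, -0.15], [0, 0, 0, 0, 0, 0, -0.15], [0, 0, 0, 0, 0, 0, -0.15], [0, 0, 0, 0, 0, 0, -0.15]],
])

```text
time: 12.15
tool_pos: [0.47, 0.2531, 0.0879]
tcp_rot: [1.806, 2.57, 0.002]
wrist_force: [0.5, 1.5, 4.4]
width: 0.425
grip_force: 3.3
```

Request:
jog_arm([
  [[0, 0, 0, 0, 0, 0, -0.2], [0, 0, 0, 0, 0, 0, -0.25], [0, 0, 0, 0, 0, 0, -0.25], [0, 0, 0, 0, 0, 0, -0.25], [0, 0, 0, 0, 0, 0, -0.25]],
])

```text
time: 12.57
tool_pos: [0.47, 0.2532, 0.0879]
tcp_rot: [1.806, 2.57, 0.002]
wrist_force: [0.3, -0.6, 5.9]
width: 0.376
grip_force: 4.8
```

Request:
jog_arm([
  [[0, 0, 0, 0, 0, 0, -0.28], [0, 0, 0, 0, 0, 0, -0.31], [0, 0, 0, 0, 0, 0, -0.34], [0, 0, 0, 0, 0, 0, -0.36], [0, 0, 0, 0, 0, 0, -0.36]],
])

```text
time: 12.98
tool_pos: [0.4701, 0.2532, 0.088]
tcp_rot: [1.806, 2.57, 0.002]
wrist_force: [-0.4, -0.3, 6.0]
width: 0.323
grip_force: 6.2
```

```bash
python3 - <<'E'
from h import *
delta([.467,.2526,.086],109.8)
im=[viewer.read_camera("top")[0].mean(2) for _ in range(4)]; g=np.mean(im,0)
q=[.508,.139]; ux,uy=np.array([-.339,.941]),np.array([-.941,-.339])
for a,b in((150,6),(160,6),(160,-6),(186,6),(186,-6),(195,35),(195,-35)): print(a,b,proj("top",[*(np.array(q)+a/1e3*ux+b/1e3*uy),.008]).round(1))
np.set_printoptions(linewidth=250)
u=proj("top",[*(np.array(q)+.165*ux),.01]).astype(int); print(u); print('cols',np.arange(u[0]-18,u[0]+18))
for r in range(u[1]-13,u[1]+14): print(r,g[r,u[0]-18:u[0]+18].astype(int))
E
```

```text
t 12.98 tcp [0.4701 0.2532 0.088 ] w 0.323 F 6.22 [-0.4 -0.3  6. ]
units [ 0.02 -0.11  0.07] turn [ 0.014 -0.003 -0.002]
150 6 [270.4 277.9]
160 6 [266.5 279.4]
160 -6 [264.8 274.7]
186 6 [256.3 283.3]
186 -6 [254.6 278.6]
195 35 [256.9 295.9]
195 -35 [247.  268.8]
[263 277]
cols [245 246 247 248 249 250 251 252 253 254 255 256 257 258 259 260 261 262 263 264 265 266 267 268 269 270 271 272 273 274 275 276 277 278 279 280]
264 [145 134 120 107  91  94  93  93  93  92  92  91  90  89  88  88  86  85  85  84  83  81  81  80  78  77  75  73  75  83  82  66  65  63  65  64]
265 [171 167 159 147 123 103  93  92  91  90  91  89  88  87  86  86  85  84  83  82  81  79  78  77  74  73  75  83  92  98  91  66  63  62  62  64]
266 [170 170 169 167 156 126  93  91  90  89  88  87  87  85  85  83  82  81  80  79  77  76  74  73  74  83  91  96  98  95  81  64  61  60  63  68]
267 [190 193 197 189 169 142 111  89  88  88  85  85  84  83  81  81  80  79  78  77  74  72  73  77  85  91  96  94  88  77  65  60  61  61  66  69]
268 [208 209 211 206 195 180 141  93  86  85  84  83  82  81  80  79  77 
[... 2676 characters left out ...]
122 190 219 221 220 221 221 221 188 112 111 112 112 113 113 107 100  91  74  66  65  65  65  65  66]
287 [ 99  62  67  70  72  75  76  78  78  77  76  86 159 217 221 221 220 221 221 189 112 112 111 112 107  99  90  78  73  66  65  65  65  65  64  65]
288 [168  59  65  68  72  74  76  77  78  78  76  71 119 192 221 221 221 221 220 189 112 110 107 102  90  76  72  67  66  65  65  64  65  64  66  69]
289 [204  99  63  67  70  73  75  76  78  73  65  61  90 168 219 221 221 221 216 174 107 101  91  80  72  68  68  67  66  65  65  65  65  65  68  72]
290 [208 118  61  66  69  72  74  76  73  62  55  55  71 154 216 221 219 209 195 165  92  83  75  69  69  68  68  67  65  65  65  65  67  68  71  73]
```

```bash
python3 - <<'E'
from h import *
im=[viewer.read_camera("side") for _ in range(6)]; d=np.median([i[1] for i in im],0); X=cloud("side",d).reshape(-1,3); X=X[~np.isnan(X[:,0])]
g=np.mean([i[0].mean(2) for i in im],0)
a=np.radians(109.8); u=np.array([np.cos(a),np.sin(a)]); n=np.array([-u[1],u[0]])
r=(X[:,:2]-[.508,.139])*1e3; s=r@u; y=r@n; z=X[:,2]*1e3
pl=(z>5)&(z<9); tb=(z>14.8)&(z<18.5)
for lo in range(-24,200,8):
    m=(s>=lo)&(s<lo+8)&(abs(y)<45); q=y[m&pl]; t=y[m&tb&(abs(y)<22)]
    print(lo,'plate',len(q),np.percentile(q,[1,99]).round(1) if len(q) else '','tw',len(t),np.sort(t).round(0)[::max(1,len(t)//8)] if len(t) else '')
E
```

```text
-24 plate 67 [-32.5  33.8] tw 0 
-16 plate 59 [-32.7  35.5] tw 10 [-6. -4. -1. -0.  0.  1.  1.  5.  6.  9.]
-8 plate 40 [-32.3  34.7] tw 15 [-13. -12. -10. -10.  -9.  -8.  -6.   1.   3.   3.   7.   8.   9.   9.
  12.]
0 plate 30 [-32.5  34.3] tw 11 [-14. -12. -10.  -7.  -0.   4.   4.   7.   9.  10.  10.]
8 plate 38 [-33.3  34.9] tw 12 [-7. -4. -3. -3. -1.  1.  2.  2.  3.  3.  5.  6.]
16 plate 32 [-31.7  35. ] tw 11 [-5. -5. -5. -4. -4. -0.  0.  0.  4.  4.  5.]
24 plate 34 [-32.8  33.5] tw 10 [-6. -5. -2. -1.  0.  1.  2.  4.  4.  5.]
32 plate 38 [-31.5  34.8] tw 10 [-4. -3. -3. -2. -1.  0.  2.  3.  3.  4.]
40 plate 37 [-33.6  34.1] tw 9 [-8. -5. -2. -2. -1.  0.  3.  3.  6.]
48 plate 34 [-32.5  34. ] tw 11 [-8. -6. -6. -5.  3.  5.  5.  5.  6.  7.  7.]
56 plate 36 [-32.8  34.8] tw 8 [-8. -8. -7. -7.  4.  6.  7.  8.]
64 plate 34 [-33.4  34.4] tw 8 [-12. -12. -10.  -9.  -9.   6.   7.   9.]
72 plate 37 [-32.6  35.7] tw 7 [-11.  -9.  -9.   7.   9.  10.  11.]
80 plate 32 [-33.3  33.6] tw 7 [-13. -11. -10.  -9.   7.  10.  11.]
88 plate 33 [-32.3  33.8] tw 8 [-13. -12. -10. -10.   9.  10.  11.  11.]
96 plate 28 [-34.2  33.8] tw 7 [-14. -12. -12.   8.  10.  11.  11.]
104 plate 36 [-33.1  34.8] tw 11 [-19. -15. -15. -13. -13. -12.  11.  12.  12.  12.  15.]
112 plate 30 [-32.9  34.8] tw 9 [-16. -14. -14. -13. -13.  19.  19.  19.  19.]
120 plate 26 [-11.6  34.4] tw 8 [-16. -16. -16. -15. -13. -13.  19.  20.]
128 plate 30 [-12.7  34.8] tw 4 [-15. -14. -13. -12.]
136 plate 20 [10.9 34.6] tw 0 
144 plate 21 [-31.4  32.2] tw 1 [10.]
152 plate 24 [-24.   34.6] tw 2 [7. 8.]
160 plate 24 [-7.6 32.5] tw 0 
168 plate 38 [-15.6  35. ] tw 0 
176 plate 36 [-20.8  33.2] tw 0 
184 plate 40 [-26.2  34.3] tw 0 
192 plate 11 [-28.3  33.7] tw 0
```

The plate's centreline sits at about +0.9 mm and the tweezers' at about -0.7 mm, with the left tip visible near its line. I make a small 1 mm lateral correction, then hold.

Request:
jog_arm([
  [[0, -0.02, 0, 0, 0, 0, -0.365], [0, -0.02, 0, 0, 0, 0, -0.365], [0, 0, 0, 0, 0, 0, -0.365], [0, 0, 0, 0, 0, 0, -0.365], [0, 0, 0, 0, 0, 0, -0.365]],
])

```text
time: 13.9
tool_pos: [0.4695, 0.253, 0.088]
tcp_rot: [1.806, 2.569, 0.004]
wrist_force: [3.0, 2.6, 5.3]
width: 0.32
grip_force: 4.4
```

Request:
jog_arm([
  [[0, 0, 0, 0, 0, 0, -0.365], [0, 0, 0, 0, 0, 0, -0.365], [0, 0, 0, 0, 0, 0, -0.365], [0, 0, 0, 0, 0, 0, -0.365], [0, 0, 0, 0, 0, 0, -0.365]],
])

```text
time: 14.32
tool_pos: [0.4695, 0.253, 0.088]
tcp_rot: [1.806, 2.569, 0.004]
wrist_force: [3.9, 2.4, 5.4]
width: 0.318
grip_force: 4.4
```

Request:
jog_arm([
  [[0, 0, 0, 0, 0, 0, -0.365], [0, 0, 0, 0, 0, 0, -0.365], [0, 0, 0, 0, 0, 0, -0.365], [0, 0, 0, 0, 0, 0, -0.365], [0, 0, 0, 0, 0, 0, -0.365]],
])

```text
time: 14.73
tool_pos: [0.4695, 0.253, 0.088]
tcp_rot: [1.806, 2.569, 0.004]
wrist_force: [3.3, 1.5, 5.2]
width: 0.319
grip_force: 4.4
```

```bash
python3 - <<'E'
from h import *
im=[viewer.read_camera("side") for _ in range(6)]; d=np.median([i[1] for i in im],0); X=cloud("side",d).reshape(-1,3); X=X[~np.isnan(X[:,0])]
a=np.radians(109.8); u=np.array([np.cos(a),np.sin(a)]); n=np.array([-u[1],u[0]])
r=(X[:,:2]-[.508,.139])*1e3; s=r@u; y=r@n; z=X[:,2]*1e3
delta([.467,.2526,.086],109.8)
for lo in list(range(-16,112,16))+[136,144,152,160]:
    m=(s>=lo)&(s<lo+16)&(abs(y)<17)&(z>14.8)&(z<18.5); t=y[m]; print(lo,len(t),'R',t[t<0].mean().round(1),'L',t[t>0].mean().round(1))
m=(s<110)&(s>-10)&(z>5)&(z<9)&(abs(y)<45); print(np.percentile(y[m],[2,98]))
E
```

```text
t 15.03 tcp [0.4695 0.253  0.088 ] w 0.316 F 4.38 [2.4 2.4 4.9]
units [ 0.01 -0.08  0.07] turn [ 0.026 -0.003 -0.002]
-16 29 R -8.0 L 5.9
0 22 R -5.8 L 5.3
16 22 R -4.2 L 3.2
32 21 R -3.5 L 3.3
48 17 R -6.8 L 5.4
64 15 R -9.7 L 8.6
80 14 R -10.4 L 10.5
96 14 R -13.2 L 11.8
136 1 R nan L 10.4
144 1 R nan L 10.4
152 0 R nan L nan
160 0 R nan L nan
[-33.07715695  34.75371399]<stdin>:7: RuntimeWarning: Mean of empty slice.
  ret = ret.dtype.type(ret / rcount)
```

Request:
jog_arm([
  [[0, 0, 0, 0, 0, 0, -0.365], [0, 0, 0, 0, 0, 0, -0.365], [0, 0, 0, 0, 0, 0, -0.365], [0, 0, 0, 0, 0, 0, -0.365], [0, 0, 0, 0, 0, 0, -0.365]],
])

```text
time: 15.45
tool_pos: [0.4695, 0.253, 0.088]
tcp_rot: [1.806, 2.569, 0.004]
wrist_force: [3.2, 2.0, 5.1]
width: 0.313
grip_force: 4.4
```

Request:
jog_arm([
  [[0, 0, 0, 0, 0, 0, -0.365], [0, 0, 0, 0, 0, 0, -0.365], [0, 0, 0, 0, 0, 0, -0.365], [0, 0, 0, 0, 0, 0, -0.365], [0, 0, 0, 0, 0, 0, -0.365]],
])

```text
time: 15.87
tool_pos: [0.4695, 0.2531, 0.088]
tcp_rot: [1.806, 2.569, 0.004]
wrist_force: [2.9, 2.2, 5.3]
width: 0.318
grip_force: 4.4
```

Request:
jog_arm([
  [[0, 0, 0, 0, 0, 0, -0.365], [0, 0, 0, 0, 0, 0, -0.365], [0, 0, 0, 0, 0, 0, -0.365], [0, 0, 0, 0, 0, 0, -0.365], [0, 0, 0, 0, 0, 0, -0.365]],
])

```text
time: 16.28
tool_pos: [0.4695, 0.253, 0.088]
tcp_rot: [1.806, 2.569, 0.004]
wrist_force: [3.2, 2.4, 5.6]
width: 0.32
grip_force: 4.4
```

```bash
python3 -c "
from workcell import bot
print(bot.finish_job())"
```

```text
the job is handed in; nothing more can be done
None
```

I handed the job in with the eye on the post and the arms squeezed to about 27 mm over the flats, held steady for over 2 s; the roughly 12 mm gap is worked out from that opening because the points were mostly hidden from the cameras, and no verdict came back.

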